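# Turn the reference plaques over into the reader

### The job

Lever the case's cover open by its orange lip with the flat blade (do not touch the cover with the gripper or arm), lay the blade back on its black mat, and drop every plaque through the twisted guide so that it lies orange face up in the reader's lane. When all plaques in the case are in the lane, press the green start button. Leave the cover open and the bottle, jar and beaker where they stand.

Things in the scene. Friction and masses are not known exactly. Their poses are not given: they have to be found in the camera images.
- case: Fixed dark grey box holding the plaques, 118 (x) x 108 (y) x 48 mm high, walls 4 mm. Origin: centre of its underside; z up; front with the lip at -x, hinge at +x. Inside floor 12 mm up; black ridges 10 mm high, 30 mm wide (y) form four grooves at x = -30, -10, 10, 30 mm; 35 mm free for fingers each side of a plaque in y.
- cover (a joint): Angle of the case's cover, rad: 0 shut, grows as it opens up and over towards the case's +x, stop at 2.4. A 4 mm grey plate of 90 g on a nearly free hinge: below about 1.57 it falls shut, beyond that it falls open to the stop and stays.
- cover_lip (a point): Middle of the outer lower edge of the cover's orange lip (50 mm wide, along y), 128 mm from the hinge line. Shut, it is 48 mm above the table, 10 mm beyond the case's front wall. Below it a black ledge (top 39 mm above the table, sticks out 8 mm) leaves a gap 9 mm high for the blade.
- cover_hinge (a point): Middle of the cover's hinge line, 48 mm above the table; the line runs along the case's y.
- blade: Loose prying blade, 60 g. Blue handle 80 (x) x 14 (y) x 16 mm (z), origin at the centre of the handle's underside; a steel blade 2 mm thick, 16 mm wide runs from the handle's +x end to 90 mm ahead of the origin, its mid plane 9 mm above the underside. Lies flat, z up. May get knocked aside.
- mat: Fixed black rubber mat for the blade, 240 (x) x 110 (y) x 2 mm; origin at the centre of its underside on the table.
- plaque1: White ceramic plaque, 18 g, 6 mm thick (x), 30 mm wide (y), 34 mm high (z); the face towards its -x is orange, all else white. Origin: centre of its foot (lower edge face). At the start it stands in groove 1 of the case counted from the front (-x), foot 12 mm above the table, top 46 mm, orange face towards the case's front. May be absent (None).
- plaque2: White ceramic plaque, 18 g, 6 mm thick (x), 30 mm wide (y), 34 mm high (z); the face towards its -x is orange, all else white. Origin: centre of its foot (lower edge face). At the start it stands in groove 2 of the case counted from the front (-x), foot 12 mm above the table, top 46 mm, orange face towards the case's front. May be absent (None).
- plaque3: White ceramic plaque, 18 g, 6 mm thick (x), 30 mm wide (y), 34 mm high (z); the face towards its -x is orange, all else white. Origin: centre of its foot (lower edge face). At the start it stands in groove 3 of the case counted from the front (-x), foot 12 mm above the table, top 46 mm, orange face towards the case's front. May be absent (None).
- plaque4: White ceramic plaque, 18 g, 6 mm thick (x), 30 mm wide (y), 34 mm high (z); the face towards its -x is orange, all else white. Origin: centre of its foot (lower edge face). At the start it stands in groove 4 of the case counted from the front (-x), foot 12 mm above the table, top 46 mm, orange face towards the case's front. May be absent (None).
- reader: Fixed reader. Origin on the table below the axis of its upright guide: a clear tube, 40 mm outside, 35 mm bore, holding rods that form a slot twisting half a turn, polished. Behind it a 12 mm square post at x = -46 mm, up to 247 mm. A white cabinet 55 mm high lies at y = -25 to -175, x = -90 to 150 mm, with the start button.
- guide_mouth (a point): Centre of the guide's open top, 277 mm above the table. Slot width runs along the reader's y. Between the rods 18 mm (x) by 34 mm (y), flaring over the top 10 mm to 28 by 42 mm; then 12 mm straight, then the twist. Rod ends reach 3 mm above this point. A plaque goes in upright, foot first, and slides through by its own weight in under 1 s.
- start (a joint): Travel of the green start button, m: 0 up, 0.006 fully down (about 5 N), springs back. It counts as pressed beyond 0.004.
- start_top (a point): Centre of the top face of the start button (26 mm diameter, faces up, on the reader's cabinet); with the button up it is about 77 mm above the table.
- reagent: Bystander: amber bottle 52 mm diameter, 110 mm high, origin under its centre. Leave alone.
- pot: Bystander: white jar 56 mm diameter, 60 mm high, origin under its centre. Leave alone.
- beaker: Bystander: glass beaker 64 mm diameter, 75 mm high, origin under its centre. Leave alone.
- lane_end (a point): Low end of the lane's floor, 185 mm towards the reader's +x from the guide. Below the guide a ramp, then the lane (38 mm wide, clear roof), where plaques queue end to end. A plaque put in with its orange face towards the reader's -x ends orange face up here, the other way round face down; it cannot be got out again.
Not all that is in view belongs to the job. Several things have the shape of the blade; the one meant has the colours described above. There is more than one size of the case; the one meant has the size given above.

How it is judged:
By the outcome, as a careful person would: the job done as asked, in the order asked, and still so for the second after the job is handed in, with the robot touching nothing.
Of plaque1, plaque2, plaque3, plaque4 only 2 to 4 are there at a start; the rules pass over those that are not, and their reading is None.
At some moment in a run one of blade may be knocked a few centimetres aside while the robot is not near it.
It also fails if it takes over 210 s, if anything falls off the work surface, if the arm or the gripper's body presses on something with over 40 N, if the wrist force passes 120 N, or if a joint passes its speed limit or range.

### The arm

A 6-joint arm with a two-finger parallel gripper is mounted at the origin on the work surface. World frame = base frame: x ahead of the robot, y to its left, z up, the work surface at z = 0. Lengths are in mm, angles in degrees, forces in N, time in s.
With the tool pointing down it reaches from about 350 to 875 mm from the base axis. Payload 4.2 kg.
Tool frame: the origin (TCP) lies between the finger pads; the fingertips stand 14 mm ahead of it and the grasp point (between the pads) lies 5 mm behind it; z points along the fingers, y is the line along which they close (so a half turn about z gives the same grasp; the last joint's range is limited). The gripper opens to 87 mm and grips with 3 to 60 N. Pads are 19 mm wide; open, the fingers measure 117 mm over their backs; the gripper's body (75 mm by 190 mm) begins 51 mm behind the grasp point.
Start: joints at [-59.209, 22.042, 0.453, 0, -68.411, -14.817], TCP at [172.018, -600.84, 236.55] pointing down, gripper open.
Joint ranges: [-179.83, 179.83], [-69.29, 118.12], [-61.27, 80.66], [-181.25, 117.63], [-171.15, -9.14], [-177.46, 177.46]. Speed limits (degrees/s): [159.86, 159.86, 180, 180, 180, 180].

### API

Orientations are given as [roll, pitch, yaw] about the fixed x, y, z axes, in that order (R = Rz(yaw) Ry(pitch) Rx(roll)).
In Python, from bench import env, viewer, job_done gives the robot as it stands.
- The arm moves only by the shell command python3 -m pendant 'ROWS'. ROWS is text: rows parted by semicolons, each of 5 numbers parted by spaces: the finger opening in mm, from 0 to 87, then the shift along the tool's x, y, z normalised to -1 to 1, where 1 is 0.025 m, then the turn about the tool's z normalised to -1 to 1, where 1 is 180 degrees. In form: claw x y z twist; .... A call has 1 to 12 rows; each row shifts and turns the commanded pose from where the row before left it, along the tool's axes as they then stand; what a row does not reach is not made up. A row lasts 1/12 s, in which the tool goes at most 41.7 mm and 7.16 degrees, less where a joint would pass 70% of its speed; a pose out of reach is approached as far as the arm can. A call with a number of a shift or a turn outside -1 to 1 is refused whole. A call with a gripper value outside its range is refused whole. The fingers move at their own pace and stop on an object; the grip force is fixed at half the most. Time passes only in rows, so rows that do not move let the fingers close. It gives the time, the measured TCP pose, the force, the opening and the grip force at its end, in the units of the state.
- env.get_obs(): the state, without advancing time (a new reading comes with each control period).
- viewer.read_camera(name): name is "scene" or "top" or "wrist"; returns the picture (400x640x3 uint8, blue, green, red); there is no depth.
- viewer.camera_info(name): a dict with "fx", "fy", "cx", "cy" (pixels), "pose" (4x4, takes a point from camera to world coordinates); the wrist camera has in their place "tool_from_camera" (4x4, takes a point from camera to tool coordinates, whose origin is the TCP and whose axes are the flange's). Camera axes: x right, y up, looking along -z (the intrinsics and any distortion apply to the point x, -y, -z); pixel columns grow to the right and rows downward; lengths in mm; the calibration is good to about 2 mm. The wrist camera is an equidistant fisheye: a pixel r from the principal point sees the ray r / f radians off the axis. A picture is of the moment at which its call begins: read the wrist's pose just before it. camera_info takes no time and is no camera call.
- job_done(): hands the job in; it is judged then, once.
Trained networks look in the newest picture that a camera, given by its name, has taken for a name from the list of things; names that differ only in an ending like _2 or _b are one class to them, and where a whole thing is asked for, a point or a joint stands for the part that bears it (a point fixed in the world has none). Each returns a list of dicts, best first, with "score" (0 to 1); they miss things now and then, are a little off and sometimes report something else, mostly with a low value. They report only what shows in the picture. A call takes as long as a camera call. They do not tell look-alikes from the thing itself.
- viewer.recognise(name, camera): "centre" ([column, row] in pixels, amid what is visible of it).
- viewer.silhouettes(name, camera): "pixels" (400x640 bool, what is visible of it) and "centre" ([column, row] in pixels, amid what is visible of it).
The state is a dict: "time": time; "joint_pos": joint angles; "dq": joint speeds; "joint_torque": joint torques, N m; "tcp_pos": TCP position; "ee_rot": TCP orientation; "wrist_force": force on the tool from outside, world axes, zero at the start; "torque": the same for the moment, N m; "width": finger opening in mm; "grip_force": force on a finger pad.
Only numpy, scipy, OpenCV 4.12 (cv2) and the standard library are available. Lean on these libraries where they do the work, as an engineer would, in place of code of your own. Each camera call takes 0.05 s, during which the arm holds its last target. There are 200 camera calls.

## Working session

There is one attempt and no reset: what is moved stays moved. The work goes in short steps, Python scripts to look and compute and a shell command to move; the robot and the scene stay as the last step left them, time stands still between calls to the robot, and variables do not carry over. Pictures are saved under pics/ and viewed, at most 14 in all, crops included, and the job is handed in when it is done.

```bash
ls; mkdir -p pics; python3 - <<'E'
from bench import env, viewer
import cv2,numpy as np
print(env.get_obs())
for c in ["scene","top"]:
    im=viewer.read_camera(c); cv2.imwrite(f"pics/{c}0.png",im)
    i=viewer.camera_info(c); print(c,i)
print(viewer.camera_info("wrist"))
for c in ["scene","top"]:
  for n in ["case","blade","mat","reader","start","reagent","pot","beaker","cover_lip","guide_mouth"]:
    try: print(c,n,[(np.round(d["centre"]).tolist(),round(float(d["score"]),2)) for d in viewer.recognise(n,c)])
    except Exception as e: print(n,e)
E
```

```text
pics
{'time': 0.0, 'joint_pos': array([-5.92088041e+01,  2.20926577e+01,  3.79090757e-01, -3.09890391e-02,
       -6.84104103e+01, -1.48176560e+01]), 'dq': array([-0.104773  ,  0.01586689, -0.02974098,  0.00120844, -0.00849563,
       -0.06787496]), 'joint_torque': array([ 7.79965319e-06, -3.90665638e+01,  1.87409073e+01,  4.21995431e+00,
        1.10714315e-02, -1.93946189e-04]), 'tcp_pos': array([ 171.87642243, -600.3024874 ,  235.42970199]), 'ee_rot': array([ 1.79872780e+02, -3.87431453e-03, -1.64037890e+02]), 'wrist_force': array([-0.50009098, -0.15475579,  0.24053739]), 'torque': array([-0.01574087,  0.01070704, -0.01025945]), 'grip_force': 0.0, 'width': 87.02956601050343}
scene {'fx': 380.25018323194547, 'fy': 380.25018323194547, 'cx': 314.47685252408763, 'cy': 189.90991967714442, 'pose': array([[-3.26208435e-01, -5.84558372e-01,  7.42885972e-01,
         1.40215159e+03],
       [ 9.45297763e-01, -2.01353761e-01,  2.56649182e-01,
         3.23224399e+02],
       [-4.43542990e-04,  7.85969575e-01,  6.18265016e-01,
         8.77412542e+02],
       [ 0.00000000e+00,  0.00000000e+0
[... 1298 characters left out ...]
5)]
scene beaker [([440.0, 266.0], 0.96)]
scene cover_lip [([446.0, 215.0], 0.9), ([381.0, 244.0], 0.79), ([227.0, 203.0], 0.37)]
scene guide_mouth [([226.0, 202.0], 0.56)]
top case [([186.0, 248.0], 0.85), ([243.0, 182.0], 0.81)]
top blade [([397.0, 274.0], 0.78), ([287.0, 284.0], 0.68), ([437.0, 192.0], 0.59), ([330.0, 204.0], 0.56), ([468.0, 222.0], 0.46)]
top mat [([332.0, 221.0], 0.93)]
top reader [([437.0, 188.0], 0.74)]
top start [([472.0, 220.0], 0.39)]
top reagent [([319.0, 135.0], 0.87)]
top pot [([354.0, 122.0], 0.6), ([243.0, 182.0], 0.58)]
top beaker []
top cover_lip [([179.0, 250.0], 0.83), ([238.0, 180.0], 0.61)]
top guide_mouth [([440.0, 190.0], 0.61), ([351.0, 124.0], 0.29)]
```

```bash
python3 - <<'E'
import cv2
a=cv2.imread("pics/top0.png");cv2.imwrite("pics/top0c.png",cv2.resize(a[90:310,140:520],(798,462),interpolation=cv2.INTER_CUBIC))
a=cv2.imread("pics/scene0.png");cv2.imwrite("pics/scene0c.png",cv2.resize(a[110:310,190:490],(798,532),interpolation=cv2.INTER_CUBIC))
E
```

```text
(no output)
```

View pics/top0c.png

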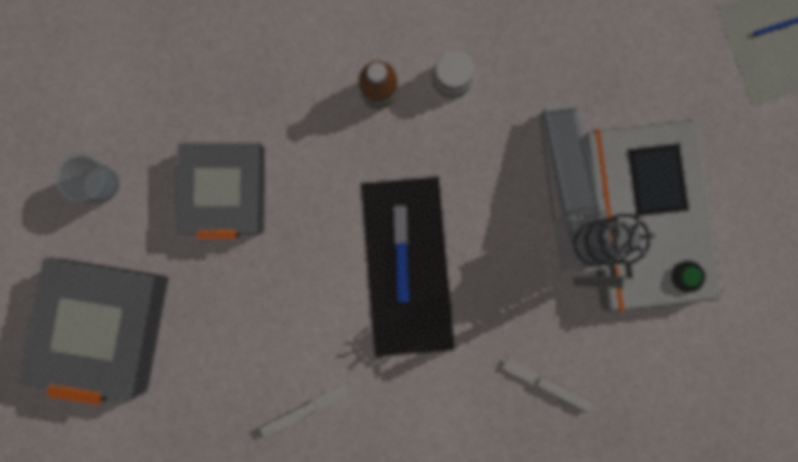

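View pics/scene0c.png

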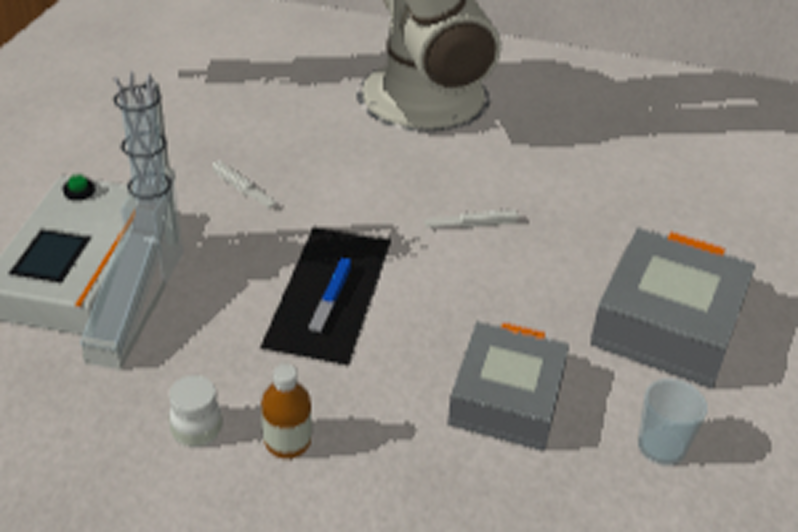

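The top view (crop) shows the small grey case at full-frame px (245,180), with its lip facing the robot. The bigger case is at (186,248). The blue and steel blade lies on the black mat at (331,210), and the white look-alikes are at (287,284) and (397,274). The reader guide is at about (435,205) and the green button at (468,221).

Candidates for the blade: (331,210) blue and steel, (287,284) white, (397,274) white, and the blue pen at about (515,102). I choose (331,210). Candidates for the case: (245,180) and (186,248). I choose by size, which I check next.

```bash
cat > h.py <<'E'
import numpy as np, cv2
from bench import env, viewer
from scipy.spatial.transform import Rotation as R
def campose(c,obs=None):
    i=viewer.camera_info(c)
    if c!="wrist": return i,i["pose"]
    o=obs or env.get_obs(); T=np.eye(4); T[:3,:3]=R.from_euler("xyz",o["ee_rot"],degrees=True).as_matrix(); T[:3,3]=o["tcp_pos"]
    return i,T@i["tool_from_camera"]
def ray(c,px,obs=None):
    i,P=campose(c,obs); p=np.atleast_2d(px).astype(float)
    u=(p[:,0]-i["cx"])/i["fx"]; v=(p[:,1]-i["cy"])/i["fy"]
    if c=="wrist":
        r=np.hypot(u,v)+1e-9; d=np.c_[np.sin(r)*u/r,-np.sin(r)*v/r,-np.cos(r)]
    else: d=np.c_[u,-v,-np.ones(len(u))]
    return P[:3,3], d@P[:3,:3].T
def plane(c,px,z,obs=None):
    o,d=ray(c,px,obs); return (o+d*((z-o[2])/d[:,2])[:,None])
def proj(c,pts,obs=None):
    i,P=campose(c,obs); q=(np.atleast_2d(pts)-P[:3,3])@P[:3,:3]
    x,y,z=q[:,0],-q[:,1],-q[:,2]
    if c=="wrist":
        r=np.hypot(x,y)+1e-9; t=np.arctan2(r,z); x,y,z=t*x/r,t*y/r,1
    return np.c_[x/z*i["fx"]+i["cx"],y/z*i["fy"]+i["cy"]]
def rect(mask,c,z,obs=None):
    ct=max(cv2.findContours(mask.astype(np.uint8),cv2.RETR_EXTERNAL,cv2.CHAIN_APPROX_NONE)[0],key=cv2.contourArea)[:,0]
    w=plane(c,ct,z,obs)[:,:2].astype(np.float32); return cv2.minAreaRect(w)
def col(im,lo,hi):
    return cv2.inRange(cv2.cvtColor(im,cv2.COLOR_BGR2HSV),lo,hi)>0
ORANGE=((3,150,90),(18,255,255)); GREEN=((50,120,30),(80,255,255)); BLUE=((105,140,60),(128,255,255))
E
python3 - <<'E'
from h import *
im=viewer.read_camera("top")
def comps(m,z,n,mina=15):
    k,l,s,c=cv2.connectedComponentsWithStats(m.astype(np.uint8))
    for j in range(1,k):
        if s[j,4]>=mina: 
            r=rect(l==j,"top",z); print(n,c[j].round(),s[j,4],np.round(r[0]),np.round(r[1]),round(r[2],1))
comps(col(im,*ORANGE),48,"orange"); comps(col(im,*GREEN),77,"green"); comps(col(im,*BLUE),18,"blue")
for n,z in [("case",48),("mat",2),("reader",55)]:
    for d in viewer.silhouettes(n,"top"):
        r=rect(d["pixels"],"top",z); print(n,np.round(d["centre"]),round(d["score"],2),np.round(r[0]),np.round(r[1]),round(r[2],1))
print("mouth top",plane("top",[440,190],277))
o1,d1=ray("top",[[435,203]])
print(plane("scene",[[190+138/2.66,110+97/2.66]],277), plane("top",[[140+628/2.1,90+238/2.1]],277))
E
```

```text
orange [242. 202.] 36 [543. 263.] [47.  3.] 89.3
orange [175. 278.] 132 [337. 447.] [68. 14.] 80.1
green [469. 221.] 61 [ 482. -352.] [22. 21.] 89.3
blue [331. 220.] 150 [491.  17.] [14. 77.] 89.3
case [243. 182.] 0.76 [603. 258.] [119. 123.] 89.3
case [183. 249.] 0.75 [415. 425.] [169. 182.] 80.1
mat [335. 219.] 0.87 [499.  12.] [240. 111.] 4.3
reader [437. 187.] 0.91 [ 578. -281.] [279. 207.] 6.2
reader [240. 181.] 0.36 [601. 261.] [108. 125.] 89.3
mouth top [[ 550.51821098 -218.62296562  277.        ]]
[[ 552.87395556 -199.63050345  277.        ]] [[ 521.6055289  -215.67835521  277.        ]]
```

The small case has the given size: the lip measures about 47 mm and the box about 119 mm, while the other case is 169 mm. The blade chosen is the blue one. I'll move over it for a close look.

```bash
python3 -m pendant '87 0 0 0 0.0296; 87 0 0 0 0.0296; 87 0 0 0 0.0296; 87 -0.3 0.5 0 0; 87 -0.53 1 0 0; 87 -0.53 1 0 0; 87 -0.53 1 0 0; 87 -0.53 1 0 0; 87 -0.53 1 0 0; 87 -0.53 1 0 0; 87 -0.53 1 0 0'
python3 -m pendant '87 -0.53 1 0 0; 87 -0.53 1 0 0; 87 -0.53 1 0 0; 87 -0.53 1 0 0; 87 -0.53 1 0 0; 87 -0.53 1 0 0; 87 -0.53 1 0 0; 87 -0.53 1 0 0; 87 -0.53 1 0 0; 87 -0.53 1 0 0; 87 -0.53 1 0 0; 87 -0.53 1 0 0'
python3 -m pendant '87 -0.53 1 0.5 0; 87 -0.53 1 0.5 0;87 -0.53 1 0.5 0; 87 -0.53 1 0 0; 87 -0.3 0.7 0 0; 87 0 0 0 0; 87 0 0 0 0'
python3 - <<'E'
from h import *
o=env.get_obs(); im=viewer.read_camera("wrist"); cv2.imwrite("pics/w1.png",im); print(o["tcp_pos"],o["ee_rot"])
m=col(im,*BLUE); k,l,s,c=cv2.connectedComponentsWithStats(m.astype(np.uint8))
for j in range(1,k):
    if s[j,4]>60: print(c[j],s[j,4],rect(l==j,"wrist",18,o))
for d in viewer.silhouettes("blade","wrist"): print(d["centre"],d["score"],rect(d["pixels"],"wrist",14,o))
E
```

```text
time: 2.22
tcp_pos: [272.7, -412.2, 236.7]
ee_rot: [-180.0, 0.0, 180.0]
wrist_force: [-0.3, -0.9, -0.0]
width: 86.8
grip_force: 0.0
time: 3.22
tcp_pos: [431.8, -112.0, 236.9]
ee_rot: [180.0, 0.0, -180.0]
wrist_force: [-0.5, -0.1, -0.3]
width: 86.7
grip_force: 0.0
time: 3.8
tcp_pos: [492.0, 4.8, 198.9]
ee_rot: [-180.0, -0.0, -179.9]
wrist_force: [-0.4, -0.6, 0.2]
width: 87.2
grip_force: 0.0
[492.01921886   4.8185186  198.88825197] [-1.79992542e+02 -2.67615146e-02 -1.79912569e+02]
[336.06153846 182.66057692] 1040 ((490.999755859375, 16.44780158996582), (80.30034637451172, 15.738856315612793), 0.9225675463676453)
[448.7, 34.9] 0.78 ((308.85626220703125, 149.0274658203125), (17.419984817504883, 132.3836212158203), 26.45165252685547)
[172.6, 61.0] 0.64 ((338.19354248046875, -176.79974365234375), (132.55577087402344, 16.94671058654785), 61.75821304321289)
[333.4, 201.9] 0.56 ((516.3729858398438, 17.401622772216797), (129.98902893066406, 15.596253395080566), 0.9955266118049622)
```

View pics/w1.png

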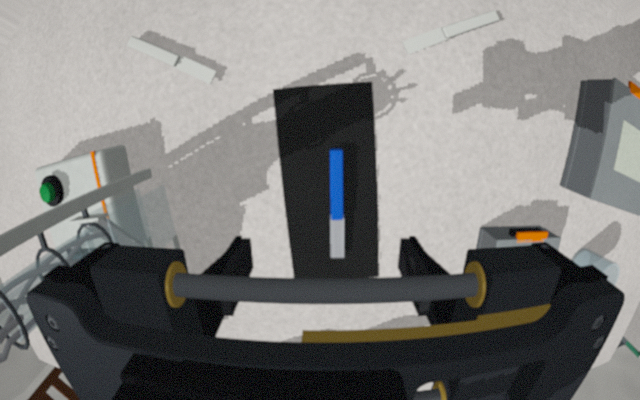

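The close crop confirms it: blue handle at (336,183), steel end at (337,238), on the black mat. The handle measures 80x16 mm at yaw 0.95°. The true case's lip is at (531,235). Next is the grasp.

```bash
python3 -m pendant '87 0.16 0.468 0 -0.005; 87 0 0 1 0; 87 0 0 1 0; 87 0 0 1 0; 87 0 0 1 0; 87 0 0 1 0; 87 0 0 1 0; 87 0 0 0.7 0; 87 0 0 0.516 0; 87 0 0 0 0; 87 0 0 0 0'
python3 -m pendant '5 0 0 0 0; 5 0 0 0 0; 5 0 0 0 0; 5 0 0 0 0; 5 0 0 0 0; 5 0 0 0 0; 5 0 0 0 0; 5 0 0 0 0;5 0 0 0 0; 5 0 0 0 0;5 0 0 0 0; 5 0 0 0 0'
```

```text
time: 4.82
tcp_pos: [487.6, 14.8, 18.6]
ee_rot: [-180.0, -0.0, -179.2]
wrist_force: [-0.1, -0.2, 0.4]
width: 87.1
grip_force: 0.0
time: 5.82
tcp_pos: [487.9, 15.8, 18.6]
ee_rot: [-180.0, -0.0, -179.1]
wrist_force: [-0.6, -0.7, 0.5]
width: 15.0
grip_force: 0.2
```

```bash
python3 -m pendant '5 0 0 0 0; 5 0 0 0 0;5 0 0 -0.5 0; 5 0 0 -1 0; 5 0 0 -1 0; 5 0 0 -1 0; 5 0 0 -1 0; 5 0 0 -1 0; 5 0 0 -1 0; 5 0 0 -0.5 0; 5 0.7 1 0 0; 5 0.7 1 0 0'
python3 -m pendant '5 0.3 1 0 0; 5 0 1 0 0; 5 0 1 0 0; 5 0 1 0 0; 5 0 0.7 0 0; 5 0 0.5 0 0; 5 0 0 0 0; 5 0 0 0 0'
python3 - <<'E'
from h import *
o=env.get_obs(); im=viewer.read_camera("wrist"); cv2.imwrite("pics/w2.png",im); print(o["tcp_pos"],o["ee_rot"],o["width"],o["grip_force"])
m=col(im,*ORANGE); k,l,s,c=cv2.connectedComponentsWithStats(m.astype(np.uint8))
for j in range(1,k):
    if s[j,4]>60: print(c[j],s[j,4],rect(l==j,"wrist",50,o))
for n,z in [("case",48),("blade",o["tcp_pos"][2]-7)]:
  for d in viewer.silhouettes(n,"wrist"): print(n,d["centre"],d["score"],rect(d["pixels"],"wrist",z,o))
E
```

```text
time: 6.82
tcp_pos: [452.3, 65.3, 194.4]
ee_rot: [179.9, 0.1, -179.3]
wrist_force: [-0.1, 0.8, -1.5]
width: 13.7
grip_force: 30.0
time: 7.48
tcp_pos: [442.2, 195.1, 193.3]
ee_rot: [-180.0, -0.1, -179.1]
wrist_force: [-0.3, -0.1, -0.4]
width: 13.8
grip_force: 30.0
[442.21639888 195.13085018 193.29594727] [-1.79963084e+02 -5.50274122e-02 -1.79066533e+02] 13.811742656818183 29.989520609378815
[553.33772652 112.1630972 ] 607 ((339.3725891113281, 453.6466979980469), (75.86772918701172, 16.098770141601562), 80.23257446289062)
case [343.6, 324.8] 0.58 ((601.9024047851562, 220.14462280273438), (17.962759017944336, 14.536285400390625), 2.1737964153289795)
case [515.3, 179.1] 0.56 ((419.49639892578125, 425.15673828125), (194.48887634277344, 187.29701232910156), 79.92862701416016)
blade [324.5, 245.7] 0.87 ((429.9073486328125, 194.61473083496094), (49.76275634765625, 14.781747817993164), 0.06294858455657959)
blade [286.1, 66.8] 0.77 ((336.93792724609375, 172.97274780273438), (7.964165687561035, 60.72370147705078), 26.70676040649414)
blade [61.2, 114.4] 0.73 ((349.6009521484375, 18.859025955200195), (64.87378692626953, 9.709863662719727), 62.02350997924805)
```

View pics/w2.png

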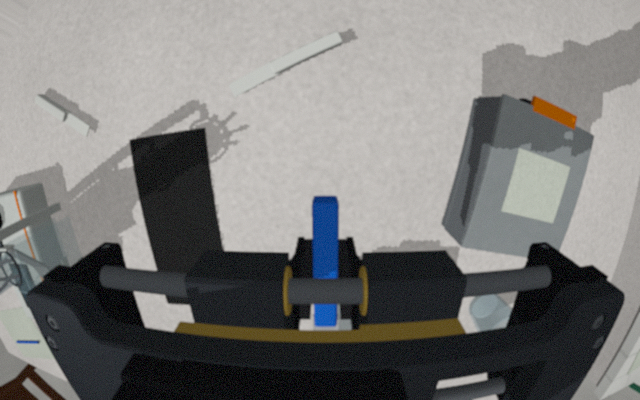

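The blade is held at (325,260), with the mat at (185,215). The gripper blocks the view ahead, so the true case is hidden below it. I'll move forward above it to see its lip.

```bash
python3 -m pendant '5 0 0 -1 0; 5 -0.5 -0.3 -1 0; 5 -1 -0.3 -0.2 0; 5 -1 0 0 0; 5 -1 0 0 0; 5 -1 0 0 0; 5 -1 0 0 0; 5 -0.5 0 0 0; 5 0 0 0 0; 5 0 0 0 0; 5 0 0 0 0'
python3 - <<'E'
from h import *
o=env.get_obs(); im=viewer.read_camera("wrist"); cv2.imwrite("pics/w3.png",im); print(o["tcp_pos"],o["ee_rot"],o["width"],o["grip_force"])
m=col(im,*ORANGE); k,l,s,c=cv2.connectedComponentsWithStats(m.astype(np.uint8))
for j in range(1,k):
    if s[j,4]>60: print(c[j],s[j,4],rect(l==j,"wrist",50,o))
for n,z in [("case",52),("cover",52)]:
  for d in viewer.silhouettes(n,"wrist"): print(n,d["centre"],d["score"],rect(d["pixels"],"wrist",z,o))
E
```

```text
time: 8.55
tcp_pos: [592.1, 181.7, 248.5]
ee_rot: [-180.0, -0.1, -179.2]
wrist_force: [-0.1, -0.5, -0.3]
width: 13.5
grip_force: 30.0
[592.06575675 181.69817774 248.50013456] [-1.79986543e+02 -5.67239742e-02 -1.79155602e+02] 13.499209854269306 29.989585876464844
[543.19135802   4.65432099] 162 ((332.5419921875, 466.3066711425781), (43.67617416381836, 15.348908424377441), 79.99137878417969)
[394.7        141.78387097] 310 ((543.5138549804688, 260.25823974609375), (51.067596435546875, 8.362435340881348), 89.70177459716797)
case [512.4, 63.2] 0.96 ((415.12237548828125, 422.86248779296875), (182.73651123046875, 191.67288208007812), 80.45748138427734)
case [390.7, 190.8] 0.63 ((602.33837890625, 258.42449951171875), (111.8951644897461, 128.1510009765625), 89.69702911376953)
cover [522.7, 63.9] 0.95 ((412.3118591308594, 437.2732238769531), (158.03134155273438, 185.57969665527344), 79.92182159423828)
cover [391.1, 188.8] 0.71 ((602.3321533203125, 259.7203063964844), (108.95084381103516, 128.1284942626953), 89.7144775390625)
```

View pics/w3.png

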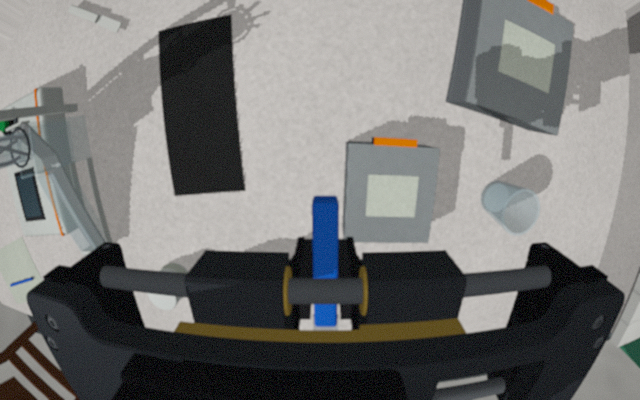

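The true case's lip is at (395,142), giving world (543.5,260.3). The cover spans x 538–666, which matches the 128 mm length. The handle of the held blade is at (325,225). Next I bring the blade in front of the lip gap.

```bash
python3 -m pendant '5 0.5 0.3 0 0.003; 5 1 0.5 0 0.003; 5 1 0.5 0 0; 5 1 0.5 0 0; 5 1 0.5 0 0; 5 1 0.5 0 0; 5 1 0.33 0 0; 5 0.4 0 0.5 0; 5 0 0 1 0; 5 0 0 1 0; 5 0 0 1 0; 5 0 0 1 0'
python3 -m pendant '5 0 0 1 0; 5 0 0 1 0; 5 0 0 0.8 0; 5 0 0 0.5 0; 5 0 0 0 0; 5 0 0 0 0; 5 0 0 0 0'
```

```text
time: 9.7
tcp_pos: [419.7, 261.0, 136.1]
ee_rot: [179.9, 0.1, 179.9]
wrist_force: [-0.3, -0.0, -1.1]
width: 13.8
grip_force: 30.0
time: 10.28
tcp_pos: [420.8, 261.5, 54.9]
ee_rot: [179.9, 0.1, 179.9]
wrist_force: [0.0, -1.2, 0.3]
width: 13.8
grip_force: 30.0
```

```bash
python3 -m pendant '5 0 0 0.156 0; 5 -0.3 0 0 0; 5 -0.4 0 0 0; 5 -0.3 0 0 0; 5 -0.2 0 0 0; 5 -0.16 0 0 0; 5 0 0 0 0; 5 0 0 0 0; 5 0 0 0 0'; cat > s.py <<'E'
import sys; from h import *
i=viewer.read_camera("scene"); x,y,w,hh,n=sys.argv[1:6]; x,y,w,hh=map(int,(x,y,w,hh)); f=min(790/w,590/hh)
cv2.imwrite("pics/"+n+".png",cv2.resize(i[y:y+hh,x:x+w],None,fx=f,fy=f,interpolation=cv2.INTER_CUBIC))
E
python3 s.py 320 170 180 130 s3
```

```text
time: 11.03
tcp_pos: [454.2, 260.5, 49.6]
ee_rot: [-180.0, -0.0, 179.8]
wrist_force: [-0.3, -1.1, -0.5]
width: 14.3
grip_force: 30.0
```

View pics/s3.png

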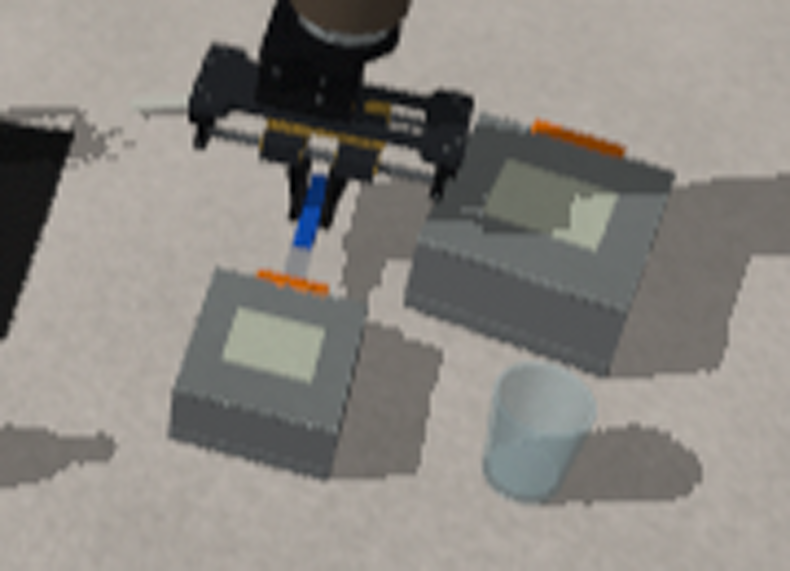

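The steel disappears under the orange lip at crop (293,283), and the forces are near zero, so the blade is in the gap. I'll lift along the lip's arc.

```bash
python3 -m pendant '5 0 0 -0.2 0; 5 0 0 -0.1 0; 5 -0.12 0 -0.6 0; 5 -0.12 0 -0.6 0; 5 -0.24 0 -0.56 0; 5 -0.24 0 -0.56 0; 5 -0.36 0 -0.48 0; 5 -0.36 0 -0.48 0; 5 0 0 0 0; 5 0 0 0 0'; python3 s.py 320 130 180 130 s4
```

```text
time: 11.92
tcp_pos: [490.5, 260.9, 139.9]
ee_rot: [179.9, 0.1, 179.8]
wrist_force: [-0.3, -0.1, -0.6]
width: 13.9
grip_force: 30.0
```

View pics/s4.png

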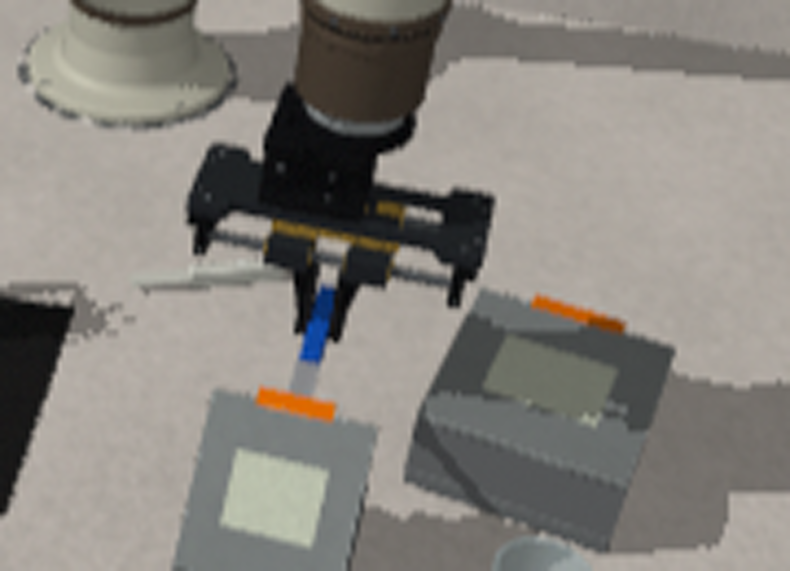

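The cover has risen with the blade: the lip at crop (296,403) is now higher and tilted. I continue over the top.

```bash
python3 -m pendant '5 -0.48 0 -0.36 0; 5 -0.48 0 -0.36 0; 5 -0.6 0 -0.06 0; 5 -0.6 0 -0.06 0; 5 -0.6 0 0 0; 5 -0.6 0 0 0; 5 -0.6 0 0 0; 5 -0.6 0 0 0; 5 -0.3 0 0 0; 5 0 0 0 0; 5 0 0 0 0'; python3 s.py 290 110 240 180 s5
```

```text
time: 12.88
tcp_pos: [611.0, 259.9, 159.1]
ee_rot: [-179.9, -0.1, 179.8]
wrist_force: [-0.2, 0.3, -0.7]
width: 13.7
grip_force: 30.0
```

View pics/s5.png

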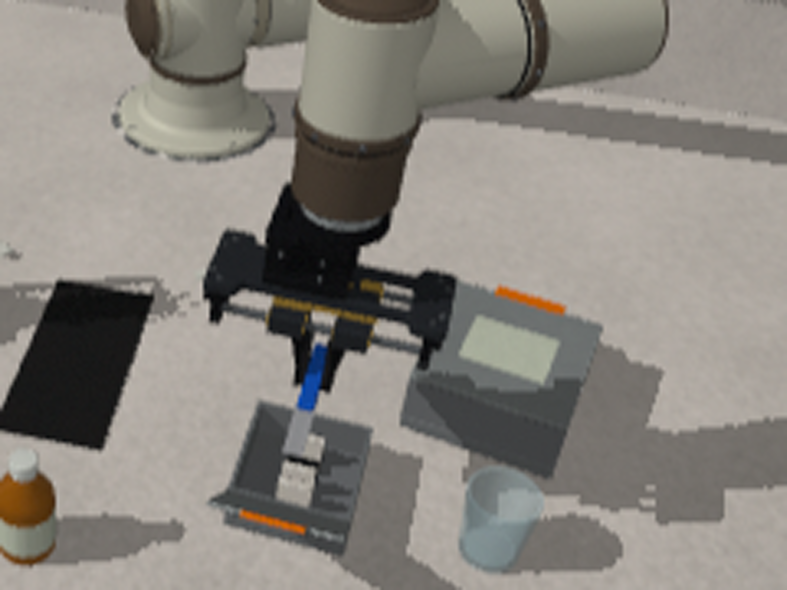

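The cover is open, with its lip hanging behind the case at crop (272,522), and white plaques are in the grooves. Now the blade goes back to its mat.

```bash
python3 -m pendant '5 0 -0.5 -0.4 0; 5 0.5 -0.94 0 0; 5 0.5 -0.94 0 0; 5 0.5 -0.94 0 0; 5 0.5 -0.94 0 0; 5 0.5 -0.94 0 0; 5 0.5 -0.94 0 0; 5 0.5 -0.94 0 0; 5 0.5 -0.94 0 0; 5 0.5 -0.94 0 0; 5 0.34 -0.8 0 0; 5 0 0 1 0'
python3 -m pendant '5 0 0 1 0; 5 0 0 1 0; 5 0 0 1 0; 5 0 0 1 0; 5 0 0 0.5 0; 5 0 0 0.2 0; 5 0 0 0 0; 5 0 0 0 0'
```

```text
time: 13.93
tcp_pos: [490.4, 14.3, 150.2]
ee_rot: [179.9, 0.6, 179.7]
wrist_force: [1.8, 1.5, -1.0]
width: 13.8
grip_force: 30.0
time: 14.6
tcp_pos: [490.4, 16.6, 28.8]
ee_rot: [180.0, 0.1, 179.8]
wrist_force: [0.3, 0.1, -0.2]
width: 13.9
grip_force: 30.0
```

```bash
python3 -m pendant '5 0 0 0.2 0; 5 0 0 0.12 0; 5 0 0 0.06 0; 5 0 0 0 0; 5 0 0 0 0'
python3 -m pendant '40 0 0 0 0; 40 0 0 0 0; 40 0 0 0 0; 40 0 0 0 0; 40 0 0 -0.5 0; 45 0 0 -1 0; 45 0 0 -1 0; 45 0 0 -1 0; 45 0 0 -1 0; 45 0 0 -1 0; 45 0 0 -1 0; 45 0 0 -1 0'
```

```text
time: 15.02
tcp_pos: [490.2, 16.7, 18.6]
ee_rot: [180.0, 0.0, 179.8]
wrist_force: [-1.3, 1.0, 1.3]
width: 13.5
grip_force: 30.0
time: 16.02
tcp_pos: [489.6, 16.5, 207.0]
ee_rot: [180.0, -0.0, 179.8]
wrist_force: [0.2, 0.2, -0.3]
width: 45.0
grip_force: 0.0
```

```bash
python3 -m pendant '45 0 0 -1 0; 45 0 0 -1 0; 45 0 0 -1 0; 45 0 0 -1 0; 45 -0.4 -0.5 -1 0; 45 -0.4 -1 -1 0; 45 -0.4 -1 -1 0; 45 -0.4 -1 0 0; 45 -0.4 -1 0 0; 45 -0.4 -1 0 0; 45 -0.4 -1 0 0; 45 -0.4 -1 0 0'
python3 -m pendant '45 -0.4 -1 0 0; 45 -0.4 -0.5 0 0; 45 0 0 0 0; 45 0 0 0 0;45 0 0 0 0'
python3 - <<'E'
from h import *
o=env.get_obs(); im=viewer.read_camera("wrist"); cv2.imwrite("pics/w6.png",im[0:330,100:540]); print(o["tcp_pos"],o["ee_rot"])
for n in ["guide_mouth","start_top"]: print(n,[(d["centre"],d["score"]) for d in viewer.recognise(n,"wrist")])
for d in viewer.silhouettes("reader","wrist"): print(d["centre"],d["score"])
print("blade",proj("wrist",[490,16,10],o))
E
```

```text
time: 17.02
tcp_pos: [569.5, -172.4, 380.4]
ee_rot: [180.0, -0.0, 179.8]
wrist_force: [0.9, 1.1, -0.1]
width: 44.8
grip_force: 0.0
time: 17.43
tcp_pos: [588.9, -208.3, 380.5]
ee_rot: [180.0, -0.0, 179.8]
wrist_force: [-0.2, 0.0, 0.7]
width: 44.9
grip_force: 0.0
[ 588.93096495 -208.33989464  380.49959842] [ 1.79981740e+02 -4.01486566e-02  1.79821410e+02]
guide_mouth [([275.3, 146.1], 0.74), ([228.9, 94.3], 0.44)]
start_top [([227.9, 96.0], 0.5), ([562.7, 227.1], 0.36)]
[276.3, 143.7] 0.71
[403.5, 252.1] 0.66
blade [[453.17543359 105.61247603]]
```

View pics/w6.png

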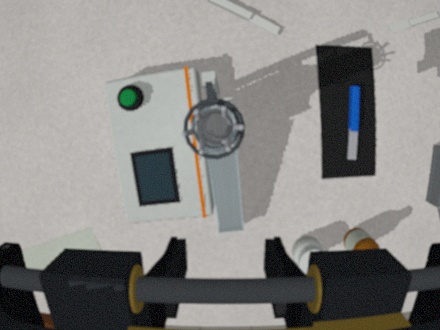

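The guide's ring is at full-image (313,128), the button at (230,97), and the blade lies flat on the mat at (453,120). I'll zoom in on the mouth and measure it.

```bash
python3 - <<'E'
from h import *
o=env.get_obs(); im=viewer.read_camera("wrist"); cv2.imwrite("pics/w7full.png",im)
m=col(im,*GREEN); k,l,s,c=cv2.connectedComponentsWithStats(m.astype(np.uint8))
for j in range(1,k):
    if s[j,4]>60: r=rect(l==j,"wrist",77,o); print("green",c[j],r)
m=col(im,*ORANGE); k,l,s,c=cv2.connectedComponentsWithStats(m.astype(np.uint8))
for j in range(1,k):
    if s[j,4]>60: r=rect(l==j,"wrist",55,o); print("orange",c[j],s[j,4],r)
m=col(im,*BLUE); k,l,s,c=cv2.connectedComponentsWithStats(m.astype(np.uint8))
for j in range(1,k):
    if s[j,4]>60: print("blue",c[j],rect(l==j,"wrist",18,o))
cv2.imwrite("pics/w7.png",cv2.resize(im[80:180,270:370],None,fx=6,fy=6,interpolation=cv2.INTER_CUBIC))
for g in ([313,128],[310,128],[313,124]): print(g,plane("wrist",[g],277,o))
E
```

```text
green [227.89097744  96.83834586] ((482.24615478515625, -351.3314514160156), (27.521127700805664, 28.113737106323242), 25.697057723999023)
green [636.76666667 311.07777778] ((1022.9940185546875, 785.8660888671875), (138.28097534179688, 37.54100799560547), 39.54372787475586)
orange [625.22093023  64.75581395] 86 ((335.5741271972656, 460.62701416015625), (67.97193145751953, 13.085000038146973), 80.01660919189453)
orange [287.65306122  86.48979592] 98 ((470.75152587890625, -263.9849853515625), (65.5736312866211, 4.073884963989258), 5.3148016929626465)
orange [299.56338028 183.64788732] 142 ((624.5476684570312, -247.85548400878906), (103.62277221679688, 3.7423360347747803), 5.890697479248047)
orange [464.98089172 244.60509554] 157 ((732.085205078125, 47.105125427246094), (18.9769344329834, 46.446739196777344), 2.201209306716919)
blue [453.56060606 107.23674242] ((493.3500671386719, 13.917732238769531), (23.30139923095703, 79.42613983154297), 89.53306579589844)
[313, 128] [[ 522.40810816 -217.87943251  277.        ]]
[310, 128] [[ 522.38582556 -220.31090382  277.        ]]
[313, 124] [[ 519.13569351 -217.85622236  277.        ]]
```

View pics/w7.png

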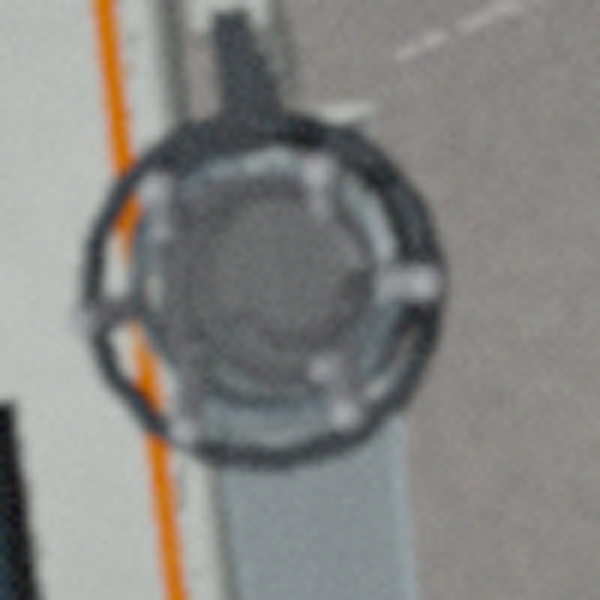

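The rod ends are symmetric about crop (253,300), which gives full-image (312.2,130) and mouth ≈ (524,-218.4) with reader yaw ≈ 5.7°. The button is at (482,-351). Now I look into the case.

```bash
python3 -m pendant '45 0 0.6 0 0; 45 -0.1 1 0 0; 45 -0.1 1 0 0; 45 -0.1 1 0 0; 45 -0.1 1 0 0; 45 -0.1 1 0 0; 45 -0.1 1 0 0; 45 -0.1 1 0 0; 45 -0.1 1 0 0; 45 -0.1 1 0 0; 45 -0.1 1 0 0; 45 -0.1 1 0 0'
python3 -m pendant '45 -0.1 1 0.7 0; 45 -0.1 1 0.7 0; 45 -0.1 1 0.7 0; 45 -0.1 1 0.7 0; 45 -0.1 1 0.7 0; 45 -0.1 1 0.7 0; 45 -0.1 1 0.7 0; 45 -0.1 0.2 0.7 0; 45 0 0 0 0; 45 0 0 0 0; 45 0 0 0 0'
python3 - <<'E'
from h import *
o=env.get_obs(); im=viewer.read_camera("wrist"); print(o["tcp_pos"],o["ee_rot"])
print("c",proj("wrist",[[608,260,46],[549,260,48],[667,260,48]],o).round())
p=proj("wrist",[608,260,30],o)[0].round().astype(int); x0,y0=p[0]-75,max(0,p[1]-75)
print(x0,y0); cv2.imwrite("pics/w8.png",cv2.resize(im[y0:y0+110,x0:x0+150],None,fx=5,fy=5,interpolation=cv2.INTER_CUBIC))
print("scene mouth",proj("scene",[524,-218.4,277]), proj("top",[524,-218.4,277]))
for n in ["plaque1"]:
  for d in viewer.silhouettes(n,"wrist"): print(n,np.round(d["centre"]),round(d["score"],2),rect(d["pixels"],"wrist",46,o))
E
```

```text
time: 18.68
tcp_pos: [617.1, 83.3, 381.2]
ee_rot: [180.0, 0.0, 179.9]
wrist_force: [-0.2, -0.3, 0.4]
width: 44.9
grip_force: 0.0
time: 19.6
tcp_pos: [638.5, 261.0, 242.4]
ee_rot: [180.0, 0.1, 179.8]
wrist_force: [0.9, 0.6, 0.3]
width: 45.0
grip_force: 0.0
[638.49977471 261.01895847 242.35135008] [1.79976104e+02 1.09216153e-01 1.79821725e+02]
c [[324. 155.]
 [324. 103.]
 [324. 206.]]
249 78
scene mouth [[240.79744694 140.69112477]] [[440.27204621 202.21342641]]
plaque1 [326. 178.] 0.66 ((635.38232421875, 260.3819885253906), (28.780519485473633, 13.223257064819336), 86.73439025878906)
plaque1 [326. 163.] 0.6 ((616.218017578125, 259.833984375), (29.3344669342041, 10.324944496154785), 89.79463195800781)
plaque1 [322. 129.] 0.56 ((577.3027954101562, 260.524169921875), (29.846372604370117, 8.946696281433105), 89.86521911621094)
```

View pics/w8.png

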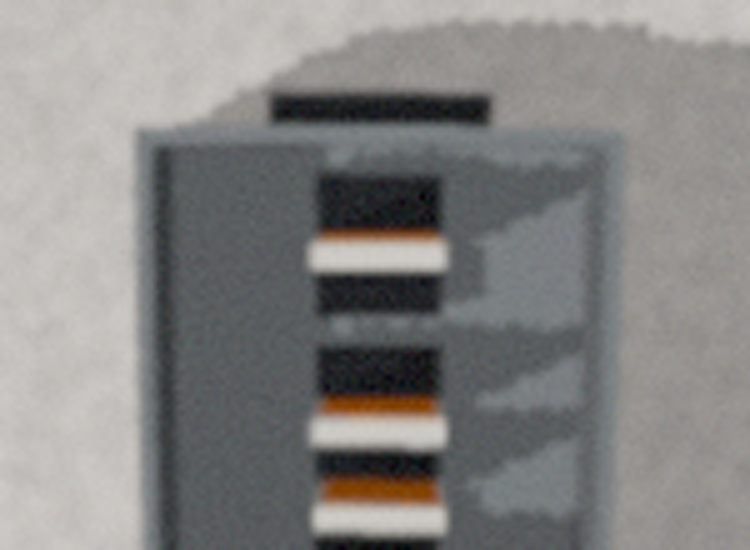

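Three plaques show their white tops, with orange towards the front: groove 1 at (325,129), groove 3 at (325,165) and groove 4 at (325,182). Groove 2 is empty. These map to x = 578.4, 619 and 638.7 with y = 260.5, which matches the 20 mm pitch. I'll pick plaque 1.

```bash
python3 -m pendant '45 0.6 0 0.5 0; 45 1 0 1 0; 45 0.8 0 1 0; 45 0 0 1 0; 45 0 0 1 0; 45 0 0 1 0; 45 0 0 1 0; 45 0 0 0.8 0; 45 0 0 0.5 0; 45 0 0 0.15 0; 45 0 0 0 0; 45 0 0 0 0'
python3 -m pendant '20 0 0 0 0; 20 0 0 0 0; 20 0 0 0 0; 20 0 0 0 0; 20 0 0 0 0; 20 0 0 0 0; 20 0 0 0 0'
```

```text
time: 20.7
tcp_pos: [579.4, 261.5, 43.6]
ee_rot: [179.9, 0.1, 179.8]
wrist_force: [-0.0, -0.9, 0.4]
width: 45.0
grip_force: 0.0
time: 21.28
tcp_pos: [578.8, 261.6, 43.0]
ee_rot: [180.0, 0.1, 179.8]
wrist_force: [-0.7, -0.2, 5.9]
width: 30.0
grip_force: 30.0
```

```bash
python3 -m pendant '20 0 0 0 0; 20 0 0 -0.3 0; 20 0 0 -0.7 0; 20 0 0 -1 0; 20 0 0 -1 0; 20 0 0 -1 0; 20 0 0 -1 0; 20 0 0 -1 0; 20 0 0 -1 0; 20 0 0 -1 0; 20 0 0 -1 0; 20 0 0 -1 0'
python3 -m pendant '20 0 0 -1 0; 20 0 0 -1 0; 20 0.1 -0.6 -0.1 0; 20 0.1 -1 0 0; 20 0.1 -1 0 0; 20 0.1 -1 0 0; 20 0.1 -1 0 0; 20 0.1 -1 0 0; 20 0.1 -1 0 0; 20 0.1 -1 0 0; 20 0.1 -1 0 0; 20 0.1 -1 0 0'
python3 -m pendant '20 0.13 -1 0 0; 20 0.13 -1 0 0; 20 0.13 -1 0 0; 20 0.13 -1 0 0; 20 0.13 -1 0 0; 20 0.13 -1 0 0; 20 0.13 -1 0 0; 20 0.13 -1 0 0; 20 0.1 -1 0 0; 20 0 -0.6 0 -0.0325; 20 0 0 0 0; 20 0 0 0 0'
```

```text
time: 22.28
tcp_pos: [577.7, 261.0, 293.0]
ee_rot: [-180.0, -0.1, 179.8]
wrist_force: [0.1, 0.4, -1.0]
width: 29.3
grip_force: 30.0
time: 23.28
tcp_pos: [551.5, 19.9, 343.8]
ee_rot: [180.0, -0.1, 179.8]
wrist_force: [0.7, 0.0, -0.2]
width: 29.4
grip_force: 30.0
time: 24.28
tcp_pos: [522.5, -219.1, 343.6]
ee_rot: [179.9, -0.1, -174.5]
wrist_force: [0.2, 0.7, -0.5]
width: 29.4
grip_force: 30.0
```

```bash
python3 -m pendant '20 -0.06 0.03 0 0; 20 0 0 0.5 0; 20 0 0 0.5 0; 20 0 0 0.3 0; 20 0 0 0.2 0; 20 0 0 0.2 0; 20 0 0 0.124 0; 20 0 0 0 0; 20 0 0 0 0'; python3 s.py 200 90 100 75 s9
```

```text
time: 25.03
tcp_pos: [524.8, -217.6, 299.2]
ee_rot: [-180.0, 0.0, -174.3]
wrist_force: [0.2, 0.4, -0.4]
width: 29.6
grip_force: 30.0
```

View pics/s9.png

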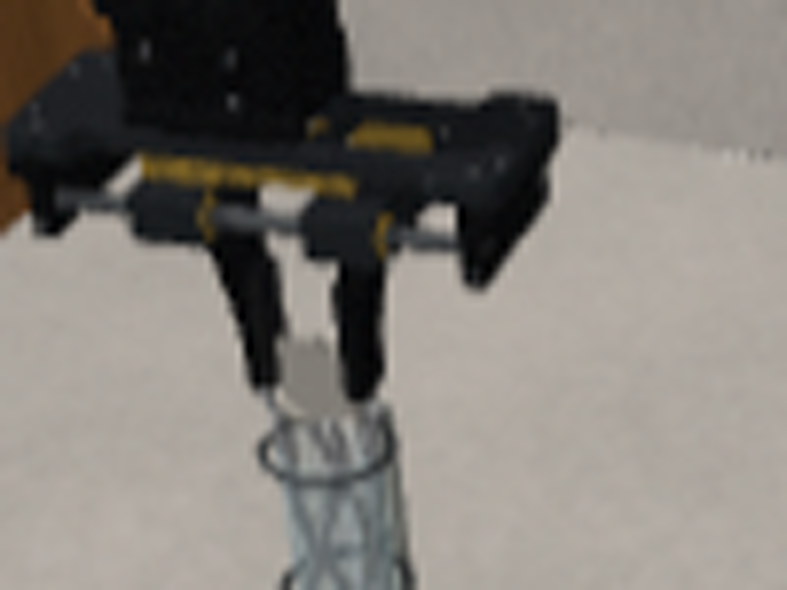

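The plaque's foot, at crop (315,410), sits inside the ring of rods, and there is no contact force. I release it and check the lane.

```bash
python3 -m pendant '45 0 0 0 0; 45 0 0 0 0; 45 0 0 0 0; 45 0 0 0 0; 45 0 0 0 0; 45 0 0 0 0; 45 0 0 -0.5 0; 45 0 0 -1 0; 45 0 0 -1 0.0325; 45 0 1 0 0; 45 0 1 0 0; 45 0 1 0 0'
python3 -m pendant '45 -0.1 1 0 0; 45 -0.1 1 0 0; 45 -0.1 1 0 0; 45 -0.1 1 0 0; 45 -0.1 1 0 0; 45 -0.1 1 0 0; 45 -0.1 1 0 0; 45 -0.1 1 0 0; 45 -0.1 1 0 0; 45 -0.1 1 0 0; 45 -0.1 1 0 0; 45 -0.1 1 0 0'
python3 - <<'E'
from h import *
th=np.radians(5.7); e=np.array([524,-218.4,0])+185*np.array([np.cos(th),np.sin(th),0]); print(e)
for c in ("scene","top"):
    im=viewer.read_camera(c); p=proj(c,[e+[0,0,10]])[0]; print(c,p)
    m=col(im,(3,120,60),(20,255,255)); k,l,s,cc=cv2.connectedComponentsWithStats(m.astype(np.uint8))
    for j in range(1,k):
        if s[j,4]>8: print("orange",cc[j].round(),s[j,4])
    for d in viewer.recognise("plaque1",c): print(np.round(d["centre"]),round(d["score"],2))
    if c=="scene":
        x,y=p.astype(int); cv2.imwrite("pics/s10.png",cv2.resize(im[y-70:y+20,x-50:x+70],None,fx=6.5,fy=6.5,interpolation=cv2.INTER_CUBIC)); print(x-50,y-70)
E
```

```text
time: 26.08
tcp_pos: [524.9, -142.1, 361.8]
ee_rot: [180.0, 0.1, 179.7]
wrist_force: [0.9, -0.3, 0.0]
width: 45.1
grip_force: 0.0
time: 27.08
tcp_pos: [555.8, 158.5, 361.5]
ee_rot: [180.0, 0.0, 179.8]
wrist_force: [0.1, -0.3, 0.6]
width: 45.3
grip_force: 0.0
[ 708.08528044 -200.0258463     0.        ]
scene [228.61972583 244.62336065]
orange [174.  57.] 14082
orange [451. 201.] 58
orange [226. 212.] 55
orange [230. 235.] 33
orange [297. 263.] 230
orange [373. 269.] 60
orange [298. 280.] 24
orange [ 10. 342.] 631
[382. 258.] 0.59
[378. 252.] 0.47
178 174
top [405.49921655 143.4261941 ]
orange [237. 118.] 75
orange [324. 130.] 63
orange [407. 148.] 48
orange [427. 172.] 72
orange [435. 232.] 20
orange [176. 278.] 156
[440. 192.] 0.69
[242. 130.] 0.18
```

View pics/s10.png

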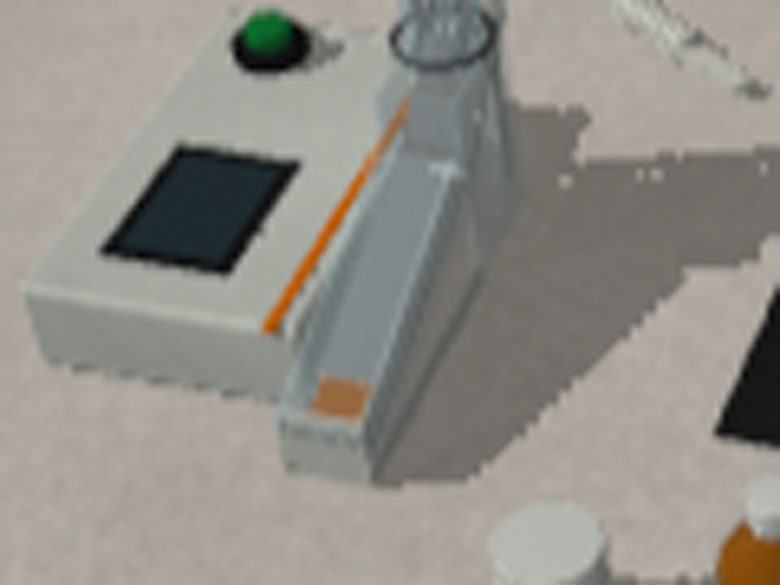

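Plaque 1 lies at the lane's low end with its orange face up, at crop (340,398). Next is plaque 3.

```bash
python3 -m pendant '45 -0.5 0.8 0 0; 45 -0.5 0.8 0 0; 45 -0.5 0.8 0 0; 45 -0.5 0.8 0 0; 45 -0.5 0.8 0 0; 45 0 0 1 0; 45 0 0 1 0; 45 0 0 1 0; 45 0 0 1 0; 45 0 0 1 0; 45 0 0 1 0; 45 0 0 1 0'
python3 -m pendant '45 0 0 1 0; 45 0 0 1 0; 45 0 0 0.6 0; 45 0 0 0 0; 45 0 0 0 0'
```

```text
time: 28.28
tcp_pos: [618.9, 255.5, 185.8]
ee_rot: [180.0, 0.0, 179.7]
wrist_force: [0.3, 1.0, -0.2]
width: 45.2
grip_force: 0.0
time: 28.7
tcp_pos: [618.9, 255.7, 121.2]
ee_rot: [-179.9, -0.0, 179.8]
wrist_force: [0.5, 0.4, 0.9]
width: 44.9
grip_force: 0.0
```

Correction: y +5 mm and z −77.7 mm.

```bash
python3 -m pendant '45 0 0.22 0.7 0; 45 0 0 0.8 0; 45 0 0 0.8 0; 45 0 0 0.5 0; 45 0 0 0.3 0; 45 0 0 0 0; 45 0 0 0 0; 20 0 0 0 0; 20 0 0 0 0; 20 0 0 0 0; 20 0 0 0 0; 20 0 0 0 0'
python3 -m pendant '20 0 0 0 0; 20 0 0 0 0; 20 0 0 0 0'
```

```text
time: 29.7
tcp_pos: [619.2, 262.8, 44.9]
ee_rot: [180.0, 0.1, 179.8]
wrist_force: [-0.5, 0.2, 2.3]
width: 28.9
grip_force: 30.0
time: 29.95
tcp_pos: [619.3, 262.9, 44.9]
ee_rot: [180.0, 0.1, 179.8]
wrist_force: [-0.2, -0.1, 5.9]
width: 29.0
grip_force: 30.0
```

```bash
python3 -m pendant '20 0 0 -0.3 0; 20 0 0 -0.7 0; 20 0 0 -1 0; 20 0 0 -1 0; 20 0 0 -1 0; 20 0 0 -1 0; 20 0 0 -1 0; 20 0 0 -1 0; 20 0 0 -1 0; 20 0 0 -1 0; 20 0 0 -1 0; 20 0 0 -1 0'
python3 -m pendant '20 0 0 -1 0; 20 0.2 -0.64 0 0; 20 0.2 -1 0 0; 20 0.2 -1 0 0; 20 0.2 -1 0 0; 20 0.2 -1 0 0; 20 0.2 -1 0 0; 20 0.2 -1 0 0; 20 0.2 -1 0 0; 20 0.2 -1 0 0; 20 0.2 -1 0 0; 20 0.2 -1 0 0'
python3 -m pendant '20 0.2 -1 0 0; 20 0.2 -1 0 0; 20 0.2 -1 0 0; 20 0.2 -1 0 0; 20 0.2 -1 0 0; 20 0.2 -1 0 0; 20 0.2 -1 0 0; 20 0.2 -1 0 0; 20 0 -0.6 0 -0.0325; 20 0 0 0 0; 20 0 0 0 0'
```

```text
time: 30.95
tcp_pos: [618.1, 262.3, 319.7]
ee_rot: [-180.0, -0.1, 179.8]
wrist_force: [0.6, -0.2, -0.3]
width: 29.5
grip_force: 30.0
time: 31.95
tcp_pos: [561.9, -4.4, 343.5]
ee_rot: [180.0, -0.1, 179.8]
wrist_force: [1.0, 0.4, 0.0]
width: 29.3
grip_force: 30.0
time: 32.87
tcp_pos: [521.6, -218.5, 343.3]
ee_rot: [179.9, -0.1, -174.5]
wrist_force: [0.6, 0.1, 0.3]
width: 29.1
grip_force: 30.0
```

```bash
python3 -m pendant '20 -0.11 0.01 0 0; 20 0 0 0.5 0; 20 0 0 0.5 0; 20 0 0 0.3 0; 20 0 0 0.2 0; 20 0 0 0.2 0; 20 0 0 0.1 0; 20 0 0 0 0; 20 0 0 0 0'
```

```text
time: 33.62
tcp_pos: [525.0, -217.6, 299.3]
ee_rot: [-180.0, 0.0, -174.3]
wrist_force: [0.1, -0.7, -0.1]
width: 29.0
grip_force: 30.0
```

```bash
python3 -m pendant '45 0 0 0 0; 45 0 0 0 0; 45 0 0 0 0; 45 0 0 0 0; 45 0 0 0 0; 45 0 0 0 0; 45 0 0 -0.5 0; 45 0 0 -1 0; 45 0 0 -1 0.0325; 45 0 1 0 0; 45 0 1 0 0; 45 0 1 0 0'
python3 -m pendant '45 -0.3 1 0 0; 45 -0.3 1 0 0; 45 -0.3 1 0 0; 45 -0.3 1 0 0; 45 -0.3 1 0 0; 45 -0.3 1 0 0; 45 -0.3 1 0 0; 45 -0.3 1 0 0; 45 -0.3 1 0 0; 45 -0.3 1 0 0; 45 -0.3 1 0 0; 45 -0.3 1 0 0'
python3 -m pendant '45 -0.3 1 0 0; 45 -0.3 1 0 0; 45 -0.3 1 0.5 0; 45 0 1 1 0; 45 0 0.15 1 0; 45 0 0 1 0; 45 0 0 1 0; 45 0 0 1 0; 45 0 0 1 0; 45 0 0 1 0; 45 0 0 0 0; 45 0 0 0 0'
python3 - <<'E'
from h import *
im=viewer.read_camera("scene"); m=col(im,(3,120,60),(20,255,255)); k,l,s,cc=cv2.connectedComponentsWithStats(m.astype(np.uint8))
for j in range(1,k):
    if s[j,4]>8 and cc[j][0]<260 and 150<cc[j][1]<300: print("orange",cc[j].round(),s[j,4])
E
```

```text
time: 34.62
tcp_pos: [525.1, -142.0, 361.8]
ee_rot: [180.0, 0.1, 179.7]
wrist_force: [0.8, 0.2, -0.2]
width: 45.2
grip_force: 0.0
time: 35.62
tcp_pos: [616.3, 158.4, 361.4]
ee_rot: [-180.0, 0.0, 179.8]
wrist_force: [1.1, 0.9, 0.6]
width: 45.2
grip_force: 0.0
time: 36.62
tcp_pos: [638.6, 260.3, 172.7]
ee_rot: [-179.9, -0.1, 179.8]
wrist_force: [0.2, -1.1, 0.2]
width: 44.8
grip_force: 0.0
orange [226. 212.] 56
orange [233. 227.] 56
orange [230. 235.] 32
```

The second plaque also shows orange face up in the lane, at (233,227). I pick plaque 4.

```bash
python3 -m pendant '45 0 0 1 0; 45 0 0 1 0; 45 0 0 1 0; 45 0 0 1 0; 45 0 0 0.7 0; 45 0 0 0.4 0; 45 0 0 0 0; 20 0 0 0 0; 20 0 0 0 0; 20 0 0 0 0; 20 0 0 0 0; 20 0 0 0 0'
python3 -m pendant '20 0 0 0 0; 20 0 0 0 0; 20 0 0 0 0'
python3 -m pendant '20 0 0 -0.3 0; 20 0 0 -0.7 0; 20 0 0 -1 0; 20 0 0 -1 0; 20 0 0 -1 0; 20 0 0 -1 0; 20 0 0 -1 0; 20 0 0 -1 0; 20 0 0 -1 0; 20 0 0 -1 0; 20 0 0 -1 0; 20 0 0 -1 0'
```

```text
time: 37.67
tcp_pos: [640.0, 261.4, 48.5]
ee_rot: [179.9, 0.2, 179.8]
wrist_force: [-1.2, 0.6, 4.9]
width: 29.2
grip_force: 30.0
time: 37.92
tcp_pos: [640.1, 261.4, 48.4]
ee_rot: [179.9, 0.2, 179.8]
wrist_force: [-0.9, 0.3, 6.3]
width: 29.1
grip_force: 30.0
time: 38.92
tcp_pos: [638.3, 260.4, 322.5]
ee_rot: [-180.0, -0.1, 179.8]
wrist_force: [0.7, -1.0, -0.2]
width: 29.4
grip_force: 30.0
```

```bash
python3 -m pendant '20 0 0 -0.9 0; 20 0.24 -0.54 0 0; 20 0.24 -1 0 0; 20 0.24 -1 0 0; 20 0.24 -1 0 0; 20 0.24 -1 0 0; 20 0.24 -1 0 0; 20 0.24 -1 0 0; 20 0.24 -1 0 0; 20 0.24 -1 0 0; 20 0.24 -1 0 0; 20 0.24 -1 0 0'
python3 -m pendant '20 0.24 -1 0 0; 20 0.24 -1 0 0; 20 0.24 -1 0 0; 20 0.24 -1 0 0; 20 0.24 -1 0 0; 20 0.24 -1 0 0; 20 0.24 -1 0 0; 20 0.24 -1 0 0; 20 0 -0.6 0 -0.0325; 20 0 0 0 0; 20 0 0 0 0'
```

```text
time: 39.92
tcp_pos: [571.0, -3.7, 343.8]
ee_rot: [180.0, -0.1, 179.8]
wrist_force: [0.8, 0.0, 0.5]
width: 29.2
grip_force: 30.0
time: 40.83
tcp_pos: [522.8, -217.8, 343.6]
ee_rot: [180.0, -0.1, -174.5]
wrist_force: [-0.7, 0.3, -0.4]
width: 29.0
grip_force: 30.0
```

```bash
python3 -m pendant '20 -0.08 0 0 0; 20 0 0 0.5 0; 20 0 0 0.5 0; 20 0 0 0.3 0; 20 0 0 0.2 0; 20 0 0 0.2 0; 20 0 0 0.1 0; 20 0 0 0 0; 20 0 0 0 0'
python3 -m pendant '45 0 0 0 0; 45 0 0 0 0; 45 0 0 0 0; 45 0 0 0 0; 45 0 0 0 0; 45 0 0 0 0; 45 0 0 -0.5 0; 45 0 0 -1 0; 45 0 0 -1 0.0325; 0 0.2 -0.6 0 0; 0 0.3 -1 0 0; 0 0.3 -1 0 0'
python3 -m pendant '0 0.3 -1 0 0; 0 0.3 -1 0 0; 0 0.3 -0.9 0 0; 0 0 0 0 0; 0 0 0 0 0; 0 0 0 0 0; 0 0 0 0 0; 0 0 0 0 0'
python3 - <<'E'
from h import *
im=viewer.read_camera("scene"); m=col(im,(3,120,60),(20,255,255)); k,l,s,cc=cv2.connectedComponentsWithStats(m.astype(np.uint8))
for j in range(1,k):
    if s[j,4]>8 and cc[j][0]<260 and 150<cc[j][1]<300: print("orange",cc[j].round(),s[j,4])
cv2.imwrite("pics/s11.png",cv2.resize(im[100:300,180:480],None,fx=2.6,fy=2.6,interpolation=cv2.INTER_CUBIC))
t=viewer.read_camera("top"); m=col(t,*BLUE); k,l,s,cc=cv2.connectedComponentsWithStats(m.astype(np.uint8))
for j in range(1,k):
    if s[j,4]>30: print("blue",cc[j],rect(l==j,"top",18))
for d in viewer.silhouettes("mat","top"): print(d["score"],rect(d["pixels"],"top",2))
E
```

```text
time: 41.58
tcp_pos: [525.6, -217.2, 299.3]
ee_rot: [-180.0, 0.0, -174.3]
wrist_force: [0.6, -0.5, 0.4]
width: 29.2
grip_force: 30.0
time: 42.58
tcp_pos: [505.2, -282.3, 362.1]
ee_rot: [-180.0, 0.1, 179.9]
wrist_force: [1.0, 0.2, -0.7]
width: 32.4
grip_force: 0.0
time: 43.25
tcp_pos: [482.8, -353.7, 361.6]
ee_rot: [-180.0, 0.0, 179.9]
wrist_force: [-0.7, 0.3, 0.3]
width: 0.3
grip_force: 0.0
orange [226. 212.] 55
orange [236. 217.] 57
orange [233. 227.] 55
orange [230. 235.] 31
blue [331.47560976 218.82317073] ((493.4086608886719, 16.981246948242188), (14.233071327209473, 76.57715606689453), 89.34834289550781)
0.93 ((498.80291748046875, 12.895751953125), (239.92178344726562, 111.3757095336914), 4.415626049041748)
0.26 ((670.1104736328125, 274.3367919921875), (261.8757629394531, 131.64646911621094), 5.023298263549805)
```

View pics/s11.png

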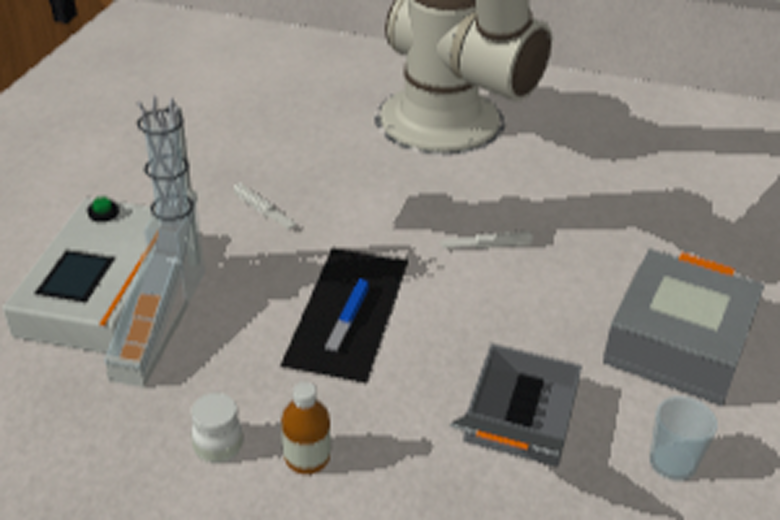

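All three plaques lie orange face up at crop (140,330), the case at (520,400) is empty with its cover open, and the blade is on the mat at (350,312). Now the button.

```bash
python3 -m pendant '0 0 0 1 0; 0 0 0 1 0; 0 0 0 1 0; 0 0 0 1 0; 0 0 0 1 0; 0 0 0 1 0; 0 0 0 1 0; 0 0 0 1 0; 0 0 0 1 0; 0 0 0 1 0; 0 0 0 0.6 0; 0 0 0 0 0'
python3 -m pendant '0 0 0 0 0; 0 0 0 0.1 0; 0 0 0 0.1 0; 0 0 0 0.1 0; 0 0 0 0 0; 0 0 0 0 0; 0 0 0 0 0'
```

```text
time: 44.4
tcp_pos: [480.6, -353.2, 92.8]
ee_rot: [179.8, -0.4, 179.8]
wrist_force: [-0.7, -0.5, 0.7]
width: 0.5
grip_force: 0.0
time: 44.98
tcp_pos: [483.2, -354.8, 89.8]
ee_rot: [-179.9, 0.1, 179.8]
wrist_force: [1.4, 0.5, 2.0]
width: 0.5
grip_force: 1.1
```

```bash
python3 -m pendant '0 0 0 0.1 0; 0 0 0 0.1 0; 0 0 0 0 0; 0 0 0 0 0'
python3 -m pendant '0 0 0 0.1 0; 0 0 0 0.1 0; 0 0 0 0 0; 0 0 0 0 0'
```

```text
time: 45.32
tcp_pos: [483.3, -354.9, 85.4]
ee_rot: [-179.9, 0.1, 179.9]
wrist_force: [-0.0, 1.7, 8.2]
width: 0.8
grip_force: 4.3
time: 45.65
tcp_pos: [483.4, -354.9, 84.9]
ee_rot: [-179.8, 0.1, 180.0]
wrist_force: [-5.6, 8.8, 29.8]
width: 0.6
grip_force: 15.0
```

The button bottomed out: the travel stopped at about 6 mm with the force rising. I retreat and run a final check.

```bash
python3 -m pendant '0 0 0 -0.3 0; 0 0 0 -0.6 0; 0 0 0 -1 0; 0 0 0 -1 0; 0 0 0 -1 0; 0 0 0 -1 0; 0 0 0 -1 0; 0 0 0 -1 0; 0 0 0 0 0; 0 0 0 0 0'
python3 - <<'E'
from h import *
im=viewer.read_camera("scene"); m=col(im,(3,120,60),(20,255,255)); k,l,s,cc=cv2.connectedComponentsWithStats(m.astype(np.uint8))
print([cc[j].round().tolist() for j in range(1,k) if s[j,4]>8 and 150<cc[j][1]<300])
t=viewer.read_camera("top"); r=rect(col(t,*BLUE),"top",18); print(r)
E
```

```text
time: 46.48
tcp_pos: [482.3, -354.5, 252.1]
ee_rot: [-180.0, 0.1, 179.8]
wrist_force: [0.1, 0.3, -0.5]
width: 0.4
grip_force: 0.0
[[451.0, 201.0], [226.0, 212.0], [236.0, 217.0], [233.0, 227.0], [230.0, 235.0], [297.0, 263.0], [373.0, 269.0], [298.0, 280.0]]
((493.4080810546875, 16.989418029785156), (14.2355375289917, 76.57624053955078), 89.3331527709961)
```

```bash
python3 -c "
from bench import job_done; print(job_done())"
```

```text
the job is handed in; nothing more can be done
None
```

I handed the job in at about 46 s: the cover was levered open and left open, the blade is back on its mat, all three plaques in the case (1, 3 and 4; groove 2 was empty) lie orange face up in the lane, and I then pressed the start button to its stop.

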